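Take the drained gravel basket off its safety hook and put it on the balance

ROBOT

A 7-joint arm with a two-finger parallel gripper is mounted at the origin on the work surface. World frame = base frame: x ahead of the robot, y to its left, z up, the work surface at z = 0. Lengths are in m, angles in rad, forces in N, time in s.
With the tool pointing down it reaches from about 0.375 to 0.925 m from the base axis. Payload 3.1 kg.
Tool frame: the origin (TCP) lies on the mounting face of the last link; the fingertips stand 173 mm ahead of it and the grasp point (between the pads) lies 155 mm ahead of it; z points along the fingers, y is the line along which they close (so a half turn about z gives the same grasp; the last joint's range is limited). The gripper opens to 85 mm and grips with 20 to 120 N. Pads are 22 mm wide; open, the fingers measure 114 mm over their backs; the gripper's body (76 mm by 85 mm) begins 54 mm behind the grasp point. The pads swing forward as they close: fully open they stand 13 mm farther back than shut.
Start: joints at [-1.428, 0.383, 0.044, 1.598, -0.018, 1.161, -0.05], TCP at [0.155, 0.631, 0.405] pointing down, gripper open.
Joint ranges: [-2.61, 2.61], [-0.41, 2.15], [-1.48, 1.57], [0, 2.5], [-1.57, 4.71], [0.05, 1.97], [-2.85, 2.85]. Speed limits (rad/s): [2.79, 2.79, 3.14, 3.14, 3.14, 3.14, 3.14].

INTERFACE

Orientations are given as a unit quaternion [w, x, y, z].
In Python, from plant import robot gives the robot as it stands. Calls block until the motion is done:
- robot.move_to(position, orientation): joint-space move of the TCP to a pose.
- robot.move_linear(position, max_speed=0.15, ori=None, max_force=None): straight line of the TCP; ori=None keeps the orientation; max_speed is the mean speed in m/s. With max_force (N) it stops when the force on the tool has changed by that much, and returns True; else False.
- robot.movej(angles): joint-space move.
- robot.gripper_to(opening, force=None): opening from 0.0 (shut) to 1.0 (fully open); force is the grip in N (None keeps the last); returns when the fingers have stopped.
- robot.dwell(seconds).
- robot.solve_ik(position, orientation): joint angles nearest the present ones, or None.
- robot.capture(name): name is "scene" or "top" or "wrist"; returns a dict with "color" (400x640x3 uint8, blue, green, red), "z_map" (400x640 float32, m along the optical axis (not along the pixel's ray), 0 where there is no reading), "fx", "fy", "cx", "cy" (pixels), "k1" (the pictures are not rectified: a ray, as slopes to the right and down, at radius r is drawn at 1 + k1 r^2 times it, then the intrinsics apply), "world_to_cam" (4x4, takes a point from world to camera coordinates); the wrist camera has in their place "hand_eye" (4x4, takes a point from camera to tool coordinates, whose origin is the TCP and whose axes are the flange's). Camera axes: x right, y down, z forward; pixel columns grow to the right and rows downward; lengths in m; the calibration is good to about 2 mm. A picture is of the moment at which its call begins: read the wrist's pose just before it.
A pose or a line that the arm cannot do raises robot.PlanningError and nothing moves.
- robot.sign_off(): hands the job in; it is judged then, once.
Trained networks look in a picture, given as the dict that the camera call returned (one of the last four; its "shot" number tells which), for a name from the list of things; names that differ only in an ending like _2 or _b are one class to them, and where a whole thing is asked for, a point or a joint stands for the part that bears it (a point fixed in the world has none). Each returns a list of dicts, best first, with "p" (0 to 1); they miss things now and then, are a little off and sometimes report something else, mostly with a low value. They report only what shows in the picture. A call takes as long as a camera call.
- robot.boxes_of(label, picture): "position" ([x, y, z] in m, in world coordinates, good to about 4 mm: the middle of the surface that is visible of it).
- robot.masks_of(label, picture): "pixels" (400x640 bool, what is visible of it).
Readings, each from a call of its own:
- robot.read_time(): time.
- robot.read_joint_positions(): joint angles.
- robot.read_joint_velocities(): joint speeds.
- robot.read_effort(): joint torques, N m.
- robot.read_ee_pos(): TCP position.
- robot.read_eef_rot(): TCP orientation.
- robot.read_wrist_force(): force on the tool from outside, world axes, zero at the start.
- robot.read_wrist_torque(): the same for the moment, N m.
- robot.read_finger_gap(): opening from 0.0 (shut) to 1.0 (fully open).
- robot.read_gripper_force(): force on a finger pad.
Only numpy, scipy, OpenCV 4.12 (cv2) and the standard library are available. Lean on these libraries where they do the work, as an engineer would, in place of code of your own. Each camera call takes 0.05 s, during which the arm holds its last target. There are 200 camera calls.

TASK

The rinsing basket of pond gravel has drained and is to be weighed: take it by its black grip, push its hanging bar gently back against the hook's sprung keeper until the bar is out from under the bill, lift it over the bill and draw it off the hook towards the front, without forcing the hook and without touching the stand with the gripper. Set it down softly, upright in the middle of the balance's round pan, and let go. Leave everything else on the bench where it stands.

Things in the scene. Friction and masses are not known exactly. Their poses are not given: they have to be found in the camera images.
- grip (a point): Centre of the basket's flat black grip, a block 20 mm thick (x), 62 mm long (y), 26 mm high (z), to be taken from above, a finger on each flat side. The basket is one rigid piece, 0.3 to 0.65 kg: steel cup, wire bail of two uprights 52 mm apart, round hanging bar between them, grip on top. y runs along grip and bar, z up the basket. Bar axis 46 mm below, cup rim 122 mm, underside 181 mm below.
- bar (a point): Middle of the basket's hanging bar, a steel rod 8 mm thick along y, 52 mm between the uprights. It starts lying somewhere in the hook's pocket, with 0.5 to 15 mm of free play before it meets the keeper. Axes as the grip's.
- foot (a point): Centre of the underside of the basket's perforated steel cup: 66 mm across the foot, 80 mm across the rim, 59 mm high. Axes as the grip's.
- stand: Draining stand, fixed: base plate 250 x 150 mm with drip tray, post 30 mm square (axis at x = 135 mm, cap 176 mm high), level steel arm 10 mm wide, reaching from a clamp on the post towards -x and ending in the hook. Origin: underside of the base, below the hook; x points from the hook's nose to the post, z up. The arm's reach differs each day: hook and keeper may sit up to 7 mm nearer or farther along x.
- seat (a point): Nominal hook point, 162 mm above the stand's origin, stand's axes; the hook's true place is within 7 mm of it along x. From the true place: the arm's top, where the bar rests, z = -4 mm; nose from x = -24 to -16 mm; from its top a bill 10 mm wide reaches back over the bar to x = +7 mm, z = 8 to 14 mm; keeper pin lug down to z = -30 mm. The bar lifts out only while its axis is at x = 11 mm or more.
- mouth (a point): Nominal front of the shut keeper at bar height (does not move with it; true place within 7 mm along x). The keeper is a sprung folded steel latch 19 mm wide astride the arm behind the bill, top 18 mm above this point, pin 25 mm below. It tips back towards the post: at the bar it yields from 4 to 5 N, takes about 9 N at its stop, some 9 mm back, then is rigid. The bar clears the bill only in the last 1 to 2 mm.
- balance: Laboratory balance, fixed, white, 290 x 200 mm, body up to 64 mm high, display and keys at its front (-x). Origin: underside, straight below the pan's centre; z up.
- pan_top (a point): Centre of the upper face of the balance's round steel pan, 140 mm across, 78 mm above the bench unloaded, z up. The pan is sprung: it sinks 1 mm for each 2.5 N, at most 4 mm.
- jar_tall: White jar with blue lid, 96 mm across, 150 mm high, origin under its centre. Leave alone.
- jar_mid: White jar with yellow lid, 96 mm across, 130 mm high, origin under its centre. Leave alone.
- jar_low: White jar with green lid, 90 mm across, 90 mm high, origin under its centre. Leave alone.
- tube_a: Clear sample tube with blue cap standing upright, 34 mm across, 114 mm high, origin under its centre. Leave alone.
- tube_b: The other sample tube, same size. Leave alone.
- dishes: Stack of three clear petri dishes, 60 mm across, 40 mm high, origin under its centre. Leave alone.
- beaker: Glass beaker, 72 mm across, 95 mm high, origin under its centre. Leave alone.
- spatula: Steel spatula lying on the bench, 180 mm long, origin under its middle. Leave alone.

How it is judged:
By the outcome, as a careful person would: the job done as asked, in the order asked, and still so for the second after the job is handed in, with the robot touching nothing.
It also fails if it takes over 72 s, if anything falls off the work surface, if the arm or the gripper's body presses on something with over 40 N, if the wrist force passes 120 N, or if a joint passes its speed limit or range.

## Working session

There is one attempt and no reset: what is moved stays moved. The work goes in short steps, each a Python script; the robot and the scene stay as the last script left them, time stands still between calls to the robot, and variables do not carry over. Pictures are saved under pics/ and viewed, at most 10 in all, crops included, and the job is handed in when it is done.

```bash
ls; mkdir -p pics; cat > h.py <<'E'
import numpy as np, cv2
from plant import robot
from scipy.spatial.transform import Rotation as R
def pts(d, mask):
    """world points of masked pixels (fixed cameras)"""
    v,u=np.nonzero(mask&(d["z_map"]>0)); z=d["z_map"][v,u]
    K=np.array([[d["fx"],0,d["cx"]],[0,d["fy"],d["cy"]],[0,0,1.]])
    n=cv2.undistortPoints(np.stack([u,v],1).astype(float)[:,None],K,np.array([d["k1"],0,0,0.]))[:,0]
    c=np.c_[n*z[:,None],z]
    if "world_to_cam" in d: M=np.linalg.inv(np.array(d["world_to_cam"]))
    else:
        M=d["T"]@np.array(d["hand_eye"])
    return c@M[:3,:3].T+M[:3,3]
def tcp():
    T=np.eye(4); q=np.array(robot.read_eef_rot()); T[:3,:3]=R.from_quat(q[[1,2,3,0]]).as_matrix(); T[:3,3]=robot.read_ee_pos(); return T
E
python3 - <<'E'
from h import *
names="grip bar foot stand seat mouth balance pan_top jar_tall jar_mid jar_low tube_a dishes beaker spatula".split()
print(robot.read_time(), robot.read_eef_rot())
for cam in ("scene","top"):
    d=robot.capture(cam); cv2.imwrite(f"pics/{cam}0.png",d["color"])
    print(cam,d["fx"],d["k1"],np.linalg.inv(d["world_to_cam"])[:3].round(3).tolist())
    for n in names:
        print(n,[(np.round(b["position"],3).tolist(),round(b["p"],2)) for b in robot.boxes_of(n,d)[:3]])
print(robot.read_time())
E
```

```text
pics
0.0 [-9.36318998e-05  1.20067795e-01  9.92764826e-01 -1.30996949e-03]
scene 483.57272835969235 -0.03336541821083188 [[0.851, 0.368, -0.374, 1.082], [0.525, -0.608, 0.596, -0.858], [-0.008, -0.704, -0.71, 1.152]]
grip [([0.562, -0.255, 0.073], 0.82)]
bar [([0.566, -0.252, 0.075], 0.86)]
foot [([0.562, -0.253, 0.077], 0.93)]
stand [([0.629, -0.258, 0.01], 0.89)]
seat [([0.629, -0.256, 0.015], 0.86)]
mouth [([0.63, -0.252, 0.017], 0.92)]
balance [([0.484, 0.454, 0.094], 0.7), ([0.565, 0.187, 0.064], 0.65)]
pan_top [([0.6, 0.224, 0.082], 0.83)]
jar_tall [([0.617, 0.408, 0.109], 0.6), ([0.682, 0.006, 0.074], 0.58), ([0.627, -0.259, 0.014], 0.55)]
jar_mid [([0.484, 0.454, 0.099], 0.55), ([0.561, -0.255, 0.074], 0.31)]
jar_low [([0.474, -0.456, 0.092], 0.62)]
tube_a [([0.612, -0.029, 0.072], 0.78), ([0.68, 0.005, 0.072], 0.54)]
dishes [([0.508, -0.003, 0.039], 0.53)]
beaker [([0.599, 0.225, 0.08], 0.72), ([0.554, -0.48, 0.058], 0.66)]
spatula [([0.42, 0.39, 0.003], 0.8)]
top 458.50632367028925 -0.06694341991337652 [[0.025, -0.997, 0.079, 0.424], [-1.0, -0.025, -0.002, 0.013], [0.004, -0.079, -0.997, 1.586]]
grip [([0.555, -0.242, 0.084], 0.73), ([0.563, -0.492, 0.051], 0.71)]
bar [([0.552, -0.239, 0.085], 0.78)]
foot [([0.554, -0.239, 0.085], 0.57)]
stand [([0.615, -0.228, 0.016], 0.72)]
seat [([0.612, -0.228, 0.016], 0.74)]
mouth [([0.618, -0.232, 0.012], 0.63)]
balance []
pan_top [([0.597, 0.224, 0.078], 0.76), ([0.554, -0.238, 0.085], 0.64)]
jar_tall [([0.614, -0.228, 0.013], 0.62), ([0.6, 0.43, 0.145], 0.6)]
jar_mid [([0.471, 0.474, 0.129], 0.97)]
jar_low [([0.464, -0.447, 0.09], 0.56), ([0.667, 0.01, 0.116], 0.24)]
tube_a [([0.6, -0.014, 0.115], 0.68), ([0.666, 0.011, 0.115], 0.4)]
dishes [([0.501, 0.006, 0.039], 0.54)]
beaker [([0.563, -0.495, 0.048], 0.72)]
spatula [([0.421, 0.38, 0.002], 0.72)]
1.6
```

View pictures.

View pics/scene0.png

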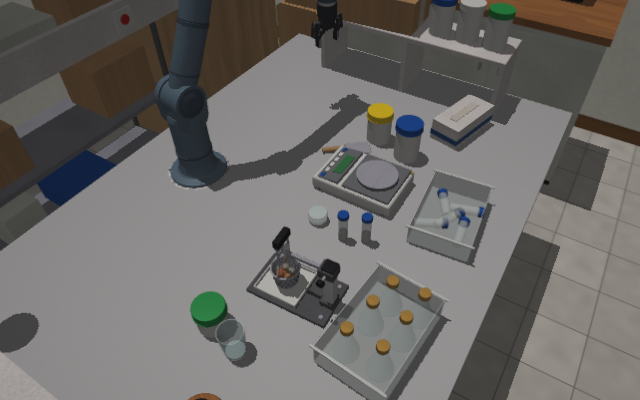

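View pics/top0.png

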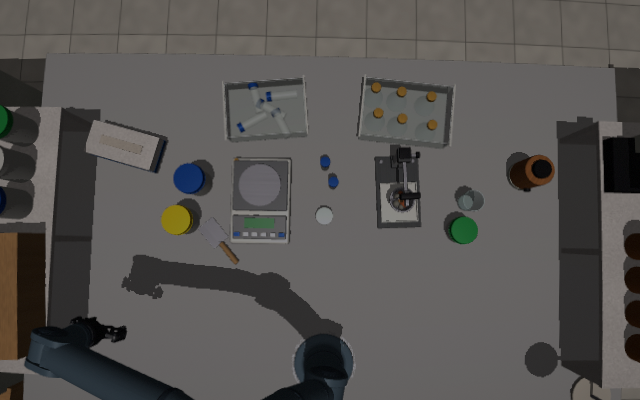

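```bash
python3 - <<'E'
from h import *
for cam in ("scene","top"):
    d=robot.capture(cam)
    for n in ("stand","grip"):
        m=robot.masks_of(n,d)[0]["pixels"]
        P=pts(d,m); print(cam,n,len(P),P.min(0).round(3),P.max(0).round(3))
        if n=="stand":
            a=P[(P[:,2]>0.168)&(P[:,2]<0.185)]; print(" cap",len(a),np.median(a,0).round(4), np.percentile(a,[3,97],axis=0).round(3).tolist())
            a=P[(P[:,2]>0.145)&(P[:,2]<0.165)]; print(" arm",len(a),np.percentile(a,[3,50,97],axis=0).round(3).tolist() if len(a) else 0)
            b=P[P[:,2]<0.03]; print(" base",cv2.minAreaRect(b[:,:2].astype(np.float32)))
        else:
            a=P[P[:,2]>0.212]; print(" griptop",len(a),a.mean(0).round(4) if len(a) else 0, cv2.minAreaRect(a[:,:2].astype(np.float32)) if len(a)>4 else 0)
            a=P[P[:,2]<0.1]; print(" cup", cv2.minAreaRect(a[:,:2].astype(np.float32)))
    ws=pts(d,d["z_map"]>0)
    for z0,z1 in((0.17,0.182),(0.21,0.23)):
        a=ws[(ws[:,2]>z0)&(ws[:,2]<z1)&(abs(ws[:,1]+.25)<.12)&(ws[:,0]>.45)&(ws[:,0]<.85)]
        print(" z",z0,len(a),a.mean(0).round(4) if len(a) else 0, cv2.minAreaRect(a[:,:2].astype(np.float32)) if len(a)>4 else 0)
    a=ws[(abs(ws[:,2]-.078)<.006)&(np.hypot(ws[:,0]-.6,ws[:,1]-.224)<.09)]; print(" pan",len(a),a.mean(0).round(4),cv2.minEnclosingCircle(a[:,:2].astype(np.float32)))
E
```

```text
scene stand 3984 [ 0.458 -0.326 -0.007] [ 0.721 -0.104  0.183]
 cap 225 [ 0.694  -0.2431  0.1747] [[0.563, -0.257, 0.169], [0.714, -0.223, 0.179]]
 arm 403 [[0.568, -0.287, 0.146], [0.66, -0.249, 0.156], [0.716, -0.23, 0.164]]
 base ((0.5855907797813416, -0.21403954923152924), (0.2591552734375, 0.2148367017507553), 3.328486680984497)
scene grip 949 [ 0.46  -0.289 -0.004] [ 0.598 -0.116  0.225]
 griptop 150 [ 0.5609 -0.252   0.2186] ((0.5596274733543396, -0.2517535090446472), (0.019688470289111137, 0.062471941113471985), 3.3033158779144287)
 cup ((0.5223807096481323, -0.1977919489145279), (0.07672785967588425, 0.20295001566410065), 36.25899124145508)
 z 0.17 228 [ 0.6692 -0.2417  0.1749] ((0.635469377040863, -0.24136175215244293), (0.16106481850147247, 0.0570807084441185), 6.004746437072754)
 z 0.21 176 [ 0.5604 -0.2524  0.2181] ((0.5592218041419983, -0.25083863735198975), (0.020772648975253105, 0.06442156434059143), 3.8889377117156982)
 pan 874 [0.5959 0.2222 0.0759] ((0.5952017307281494, 0.22195498645305634), 0.07217777520418167)
top stand 2788 [ 0.466 -0.324 -0.007] [ 0.734 -0.164 
[... 284 characters left out ...]
3)
top grip 481 [ 0.522 -0.303  0.021] [ 0.599 -0.205  0.23 ]
 griptop 139 [ 0.5581 -0.248   0.2201] ((0.558729887008667, -0.2482830435037613), (0.020012857392430305, 0.0627952590584755), 4.609344959259033)
 cup ((0.5585691928863525, -0.24688050150871277), (0.08180692791938782, 0.07963896542787552), 52.74267578125)
 z 0.17 154 [ 0.6725 -0.239   0.176 ] ((0.623824954032898, -0.2351629137992859), (0.03694727644324303, 0.18290859460830688), 88.35475158691406)
 z 0.21 139 [ 0.5583 -0.2483  0.2201] ((0.558729887008667, -0.2482830435037613), (0.020012857392430305, 0.0627952590584755), 4.609344959259033)
 pan 1279 [0.5966 0.2256 0.0778] ((0.60050368309021, 0.22321917116641998), 0.07432346045970917)
```

The scene picture shows the basket's grip at about (282,238) with the hook arm running to the post at (328,270). The balance pan is at (378,175), and the tubes and dishes stand between them at (318–367,215–225). The top picture agrees: grip (408,196), post (403,155), pan (260,185), and the stand turned about 3–4°.

```bash
cat >> h.py <<'E'
def quat(psi, s=1):
    c,n=np.cos(psi),np.sin(psi); y=s*np.array([c,n,0]); z=np.array([0,0,-1.]); x=np.cross(y,z)
    q=R.from_matrix(np.c_[x,y,z]).as_quat(); return q[[3,0,1,2]]
E
python3 - <<'E'
from h import *
psi=np.radians(3.7); G=np.array([.559,-.250,.208])
for s in (1,-1):
    for p in (G+[0,0,.252],[.598,.224,.45]):
        j=robot.solve_ik(p,quat(psi,s)); print(s,None if j is None else np.round(j,2))
js={s:robot.solve_ik(G+[0,0,.252],quat(psi,s)) for s in(1,-1)}
s=min((s for s in js if js[s] is not None),key=lambda s:abs(js[s][6]))
print("s",s); robot.move_to(G+[0,0,.252],quat(psi,s))
T=tcp(); d=robot.capture("wrist"); d["T"]=T; print(robot.read_time(),np.array(d["hand_eye"]).round(3).tolist())
cv2.imwrite("pics/w1.png",d["color"])
P=pts(d,d["z_map"]>0)
a=P[(P[:,2]>.212)&(P[:,2]<.23)&(abs(P[:,1]+.25)<.06)&(abs(P[:,0]-.56)<.06)]; print(len(a),a.mean(0).round(4) if len(a) else 0,cv2.minAreaRect(a[:,:2].astype(np.float32)) if len(a)>4 else 0)
for n in("grip","seat","bar"): print(n,[(np.round(b["position"],3).tolist(),round(b["p"],2)) for b in robot.boxes_of(n,d)[:2]])
np.save("w1.npy",P)
E
```

```text
1 [-0.37  0.37  0.93  1.66 -0.31  1.26  0.68]
1 [-0.91  0.37  0.63  1.6  -0.23  1.24 -0.18]
-1 [-0.59  0.64  1.38  1.67 -0.64  1.38 -2.19]
-1 [-0.57  0.33  0.19  1.58 -0.06  1.24  2.83]
s 1
5.3333 [[-0.0, -0.958, -0.287, 0.074], [1.0, 0.0, -0.001, 0.0], [0.001, -0.287, 0.958, 0.032], [0.0, 0.0, 0.0, 1.0]]
1813 [ 0.5579 -0.2437  0.2193] ((0.557923436164856, -0.2455090880393982), (0.01998261734843254, 0.06100434064865112), 4.442925930023193)
grip [([0.561, -0.236, 0.153], 0.59)]
seat [([0.634, -0.233, 0.016], 0.92)]
bar [([0.56, -0.237, 0.155], 0.72)]
```

View pics/w1.png

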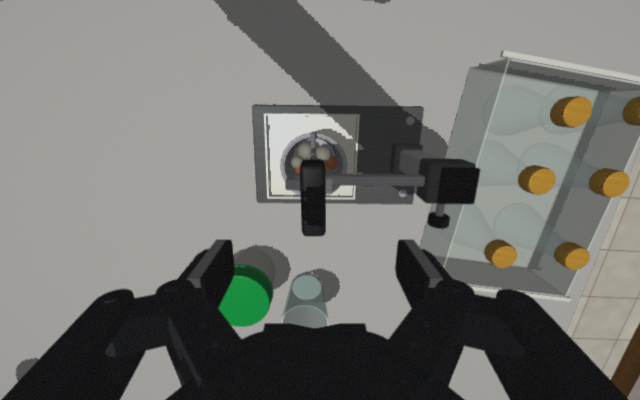

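The wrist view shows the grip at (313,197), lined up with the tool and hiding the hook, with the arm running to the clamp at (450,180). The grip's sides are clear of neighbours.

```bash
python3 - <<'E'
from h import *
psi=np.radians(4.3); q=quat(psi); G=np.array([.5583,-.2465])
robot.gripper_to(0.6,80)
robot.move_to([*G,.420],q)
hit=robot.move_linear([*G,.365],max_speed=.06,max_force=6)
f0=np.array(robot.read_wrist_force()); print("hit",hit,robot.read_ee_pos(),f0.round(2))
robot.gripper_to(0.0,80)
print(robot.read_finger_gap(),robot.read_gripper_force(),np.round(robot.read_wrist_force(),2),np.round(robot.read_wrist_torque(),2),robot.read_ee_pos(),robot.read_time())
u=np.array([np.cos(psi),np.sin(psi),0])
p=np.array([*G,.365])
for i in range(6):
    p=p+[0,0,.0005]; robot.move_linear(p,max_speed=.01)
    print(i,np.round(robot.read_ee_pos(),4),np.round(robot.read_wrist_force(),2),np.round(robot.read_wrist_torque(),2))
    
print(robot.read_time())
d=robot.capture("scene"); cv2.imwrite("pics/s2.png",cv2.resize(d["color"][180:330,200:400],(800,600),interpolation=cv2.INTER_CUBIC))
E
```

```text
hit False [ 0.55847847 -0.24668958  0.36544888] [ 0.71  0.32 -0.57]
0.21762493186668933 78.13317060470581 [-0.86  0.29  1.75] [ 0.09  0.08 -0.03] [ 0.55852108 -0.24662113  0.36563545] 7.65
0 [ 0.5585 -0.2465  0.3657] [ 0.76 -0.45  1.88] [-0.01 -0.2   0.02]
1 [ 0.5584 -0.2464  0.3658] [ 1.46  0.55 -1.25] [-0.1  -0.31 -0.06]
2 [ 0.5579 -0.2462  0.3658] [ 0.58  0.05 -2.32] [-0.01 -0.08 -0.04]
3 [ 0.5578 -0.2463  0.3663] [-0.82  0.56 -3.65] [-0.08 -0.01  0.02]
4 [ 0.5582 -0.2465  0.3674] [-0.36  0.56 -2.64] [-0.   -0.05 -0.02]
5 [ 0.5583 -0.2465  0.3681] [-0.49  0.06 -3.88] [ 0.02 -0.    0.  ]
9.15
```

View pics/s2.png

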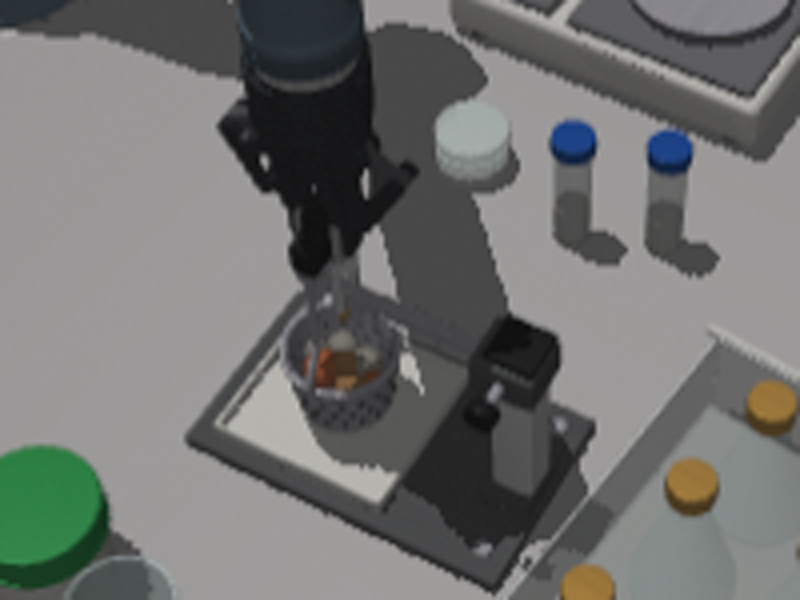

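The crop shows the fingers on the grip at (315,235), the basket hanging upright with its cup at (345,360), and the gripper well clear of the post at (520,350). The weight is mostly taken up, so next I feel backwards for the keeper.

```bash
cat >> h.py <<'E'
psi=np.radians(4.3); q=quat(psi); u=np.array([np.cos(psi),np.sin(psi),0]); B=np.array([.5583,-.2465,.368])
def force(n=8):
    a=[]
    for _ in range(n): robot.dwell(.01); a.append(robot.read_wrist_force())
    return np.mean(a,0)
E
python3 - <<'E'
from h import *
robot.dwell(.2); f0=force(20); print("f0",f0.round(2),np.round(robot.read_ee_pos(),4)); np.save("f0.npy",f0)
s=0
while s<.024:
    s+=.0006; robot.move_linear(B+s*u,max_speed=.02)
    f=force()-f0; e=np.array(robot.read_ee_pos())-B
    print(round(s*1e3,1),round(1e3*(e@u),2),round(e[2]*1e3,2),"F",(-f@u).round(2),f[2].round(2))
    if -f@u>6.3: break
print(robot.read_time())
E
```

```text
f0 [-0.01 -0.09 -4.  ] [ 0.5583 -0.2465  0.368 ]
0.6 0.62 -0.02 F -0.05 -0.06
1.2 0.99 -0.09 F 0.72 0.29
1.8 1.36 -0.13 F 2.38 1.48
2.4 1.7 -0.18 F 4.76 2.37
3.0 2.48 -0.05 F 4.89 2.68
3.6 3.01 0.03 F 5.12 3.48
4.2 3.56 0.09 F 5.5 3.89
4.8 4.11 0.16 F 6.02 3.88
5.4 4.66 0.25 F 5.85 4.41
6.0 5.22 0.24 F 6.34 4.79
12.7333
```

```bash
python3 - <<'E'
from h import *
f0=np.load("f0.npy"); s=.006; dz=0
def rep(tag):
    f=force()-f0; T=tcp(); e=T[:3,3]-B; F=-f@u
    print(tag,round(s*1e3,1),round(1e3*(e@u),2),round(e[2]*1e3,2),"F",F.round(2),f[2].round(2),"tilt",np.degrees(T[:3,2]@u).round(2)); return F,f[2]
rep("0")
for dz in (.0004,.0008):
    robot.move_linear(B+s*u+[0,0,dz],max_speed=.02); rep("up")
while s<.013:
    s+=.0006; robot.move_linear(B+s*u+[0,0,dz],max_speed=.02)
    F,z=rep("")
    if F>8.2 or abs(z)>6: break
print(robot.read_time(),robot.read_finger_gap())
E
```

```text
0 6.0 5.23 0.3 F 6.15 4.85 tilt -0.12
up 6.0 5.1 0.33 F 6.14 3.56 tilt -0.14
up 6.0 4.99 0.39 F 5.79 2.51 tilt -0.17
 6.6 5.54 0.42 F 5.67 3.14 tilt -0.18
 7.2 6.09 0.44 F 6.28 3.26 tilt -0.19
 7.8 6.63 0.52 F 6.5 3.6 tilt -0.19
 8.4 7.17 0.51 F 6.34 3.94 tilt -0.21
 9.0 7.72 0.55 F 6.58 3.82 tilt -0.22
 9.6 8.24 0.55 F 6.85 4.08 tilt -0.23
 10.2 8.76 0.54 F 6.82 4.25 tilt -0.24
 10.8 9.3 0.57 F 7.06 4.55 tilt -0.24
 11.4 9.83 0.55 F 7.13 4.53 tilt -0.26
 12.0 10.34 0.51 F 7.24 4.43 tilt -0.28
 12.6 10.87 0.51 F 7.47 4.75 tilt -0.29
 13.2 11.39 0.47 F 7.86 4.44 tilt -0.3
17.2333 0.21457279576093896
```

```bash
python3 - <<'E'
from h import *
f0=np.load("f0.npy"); s=.0132; dz=.0008
def rep(tag):
    f=force(10)-f0; T=tcp(); e=T[:3,3]-B; F=-f@u
    print(tag,round(s*1e3,1),round(1e3*(e@u),2),round(e[2]*1e3,2),"F",F.round(2),f[2].round(2),"tilt",np.degrees(T[:3,2]@u).round(2)); return F,f[2]
while s<.018:
    s+=.0004; robot.move_linear(B+s*u+[0,0,dz],max_speed=.02)
    F,z=rep("")
    if F>9.3 : break
print(robot.read_time(),np.round(robot.read_wrist_torque(),3))
E
```

```text
13.6 11.72 0.47 F 8.14 4.73 tilt -0.31
 14.0 12.06 0.4 F 8.17 4.82 tilt -0.33
 14.4 12.38 0.41 F 8.06 4.65 tilt -0.33
 14.8 12.65 0.36 F 8.55 4.51 tilt -0.36
 15.2 12.8 0.34 F 8.96 5.2 tilt -0.4
 15.6 12.99 0.33 F 9.51 5.7 tilt -0.44
19.2333 [ 0.216  2.438 -0.009]
```

```bash
python3 - <<'E'
from h import *
f0=np.load("f0.npy"); s=.0156; dz=.0008
def rep(tag):
    f=force(6)-f0; T=tcp(); e=T[:3,3]-B; F=-f@u
    print(tag,round(dz*1e3,1),round(1e3*(e@u),2),round(e[2]*1e3,2),"F",F.round(2),f[2].round(2),"tilt",np.degrees(T[:3,2]@u).round(2)); return F,f[2]
while dz<.031:
    dz+=.001; robot.move_linear(B+s*u+[0,0,dz],max_speed=.025)
    F,z=rep("")
    if z<-5 or F>13: print("STOP"); break
print(robot.read_time())
E
```

```text
1.8 12.96 0.54 F 8.73 2.62 tilt -0.45
 2.8 12.7 0.86 F 8.46 0.56 tilt -0.51
 3.8 12.65 1.56 F 8.38 -0.83 tilt -0.53
 4.8 12.81 2.58 F 7.55 -0.61 tilt -0.51
 5.8 12.95 3.61 F 7.33 -1.08 tilt -0.48
 6.8 13.11 4.65 F 7.52 -1.16 tilt -0.46
 7.8 13.29 5.73 F 6.91 -1.34 tilt -0.43
 8.8 13.43 6.75 F 7.1 -1.32 tilt -0.41
 9.8 13.53 7.76 F 6.12 -1.23 tilt -0.4
 10.8 13.67 8.85 F 6.15 -0.76 tilt -0.38
 11.8 13.82 9.95 F 5.89 -1.02 tilt -0.35
 12.8 13.94 11.04 F 5.76 -0.97 tilt -0.33
 13.8 14.05 12.12 F 5.95 -1.13 tilt -0.31
 14.8 14.15 13.17 F 5.55 -1.0 tilt -0.29
 15.8 14.25 14.21 F 5.14 -0.92 tilt -0.27
 16.8 14.36 15.28 F 5.24 -0.94 tilt -0.25
 17.8 14.48 16.37 F 5.25 -0.58 tilt -0.23
 18.8 15.24 18.41 F 4.95 0.65 tilt -0.07
 19.8 17.49 20.91 F -0.39 0.15 tilt 0.32
 20.8 15.96 21.01 F 0.31 -0.01 tilt 0.06
 21.8 15.6 21.82 F -0.03 0.24 tilt 0.01
 22.8 15.61 22.88 F 0.02 -0.04 tilt 0.01
 23.8 15.62 23.83 F -0.14 -0.09 tilt 0.0
 24.8 15.61 24.87 F -0.03 -0.37 tilt 0.01
 25.8 15.62 25.87 F 0.3 0.3 tilt 0.01
 26.8 15.61 26.87 F 0.07 -0.31 tilt 0.01
 27.8 15.62 27.88 F -0.01 -0.08 tilt 0.01
 28.8 15.62 28.86 F 0.1 0.09 tilt 0.01
 29.8 15.61 29.85 F 0.01 -0.2 tilt 0.0
 30.8 15.6 30.85 F 0.04 0.03 tilt 0.01
 31.8 15.61 31.85 F 0.0 -0.02 tilt 0.01
28.5333
```

```bash
python3 - <<'E'
from h import *
p=B+.0156*u+[0,0,.0318]; p2=p-.115*u
print(robot.move_linear(p2,max_speed=.08,max_force=4),robot.read_time())
p3=np.array([*p2[:2],.51]); robot.move_linear(p3,max_speed=.15)
robot.move_linear([.598,.224,.51],max_speed=.2)
robot.move_linear([.598,.224,.455],max_speed=.1); robot.dwell(.2)
print(robot.read_ee_pos(),force().round(2),robot.read_time())
T=tcp()
for c in("wrist","top","scene"):
    d=robot.capture(c); d["T"]=T; cv2.imwrite(f"pics/{c}3.png",d["color"])
    np.savez(c+"3.npz",**d)
    P=pts(d,d["z_map"]>0); m=np.hypot(P[:,0]-.598,P[:,1]-.224)<.085; P=P[m]
    a=P[abs(P[:,2]-.078)<.005]; print(c,"pan",len(a),cv2.minEnclosingCircle(a[:,:2].astype(np.float32)) if len(a) else 0)
    a=P[(P[:,2]>.115)&(P[:,2]<.185)]; print(c,"cup",len(a),cv2.minAreaRect(a[:,:2].astype(np.float32)) if len(a)>4 else 0,a.min(0).round(3),a.max(0).round(3))
E
```

```text
False 30.1167
[0.5983772  0.22395827 0.45616263] [ 0.01 -0.23 -4.28] 34.6083
wrist pan 4054 ((0.5955591797828674, 0.22761039435863495), 0.07011839002370834)
wrist cup 4322 ((0.5981214046478271, 0.2300494909286499), (0.08390795439481735, 0.07837323844432831), 4.388350486755371) [0.557 0.189 0.117] [0.64  0.269 0.185]
top pan 518 ((0.5977319478988647, 0.2127169370651245), 0.07309528440237045)
top cup 267 ((0.5944875478744507, 0.2086622267961502), (0.05109066143631935, 0.08364304155111313), 72.2079849243164) [0.557 0.181 0.116] [0.639 0.241 0.183]
scene pan 647 ((0.5960836410522461, 0.22277304530143738), 0.07159735262393951)
scene cup 589 ((0.5962299108505249, 0.2223748117685318), (0.08190498501062393, 0.08636901527643204), 25.224321365356445) [0.555 0.18  0.116] [0.64  0.268 0.185]
```

View pics/wrist3.png

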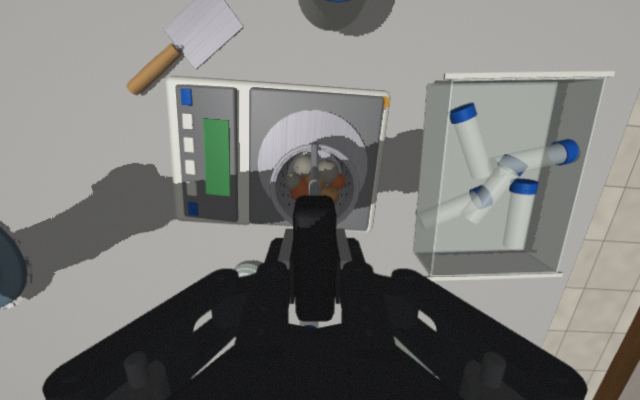

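View pics/scene3.png

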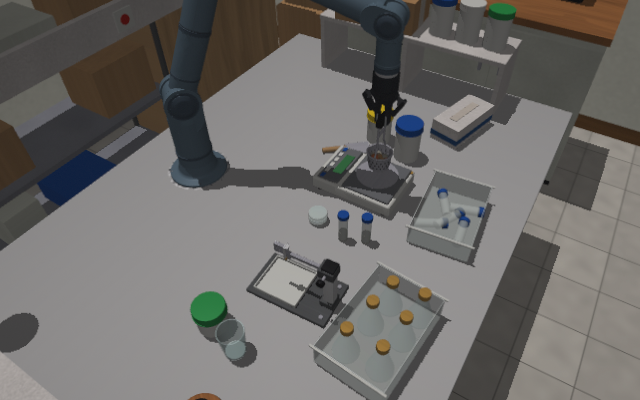

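The wrist view shows the cup over the pan at (312,185), with the pan's visible rim at (258–368,110–190). The scene view shows the basket upright above the pan at (380,157), with the stand empty and everything else in place. Measured against the cup, the pan centre lies about 2 mm towards −x and 1 mm towards −y, so I correct by that and lower gently.

```bash
python3 - <<'E'
from h import *
x,y=.596,.223
robot.move_linear([x,y,.428],max_speed=.05); robot.dwell(.2); f0=force(15)
hit=robot.move_linear([x,y,.408],max_speed=.008,max_force=2.0)
p=np.array(robot.read_ee_pos()); f=force(10); print(hit,p.round(4),(f-f0).round(2),robot.read_time())
z=p[2]
while (f-f0)[2]<3.6 and z>p[2]-.004:
    z-=.0004; robot.move_linear([x,y,z],max_speed=.01); f=force(8); print(round(z,4),np.round(robot.read_ee_pos(),4),(f-f0).round(2))
print(robot.read_time())
E
```

```text
True [0.5958 0.2232 0.4147] [1.25 0.71 5.26] 37.3833
37.3833
```

```bash
python3 - <<'E'
from h import *
x,y=.596,.223
z=robot.read_ee_pos()[2]
f=force(15); print(f.round(2),np.round(robot.read_ee_pos(),4))
for i in range(4):
    if f[2]<0.2: break
    z+=.0003; robot.move_linear([x,y,z],max_speed=.01); f=force(12); print(f.round(2),np.round(robot.read_ee_pos(),4))
robot.gripper_to(0.3); robot.dwell(.3); print(robot.read_finger_gap(),force().round(2))
robot.gripper_to(0.6); robot.dwell(.2)
x,y,z=robot.read_ee_pos()
print(robot.move_linear([x,y,z+.08],max_speed=.06,max_force=4))
robot.move_linear([x,y,z+.13],max_speed=.12); robot.dwell(.3); print(robot.read_time(),force().round(2))
T=tcp()
for c in("wrist","top","scene"):
    d=robot.capture(c); d["T"]=T; cv2.imwrite(f"pics/{c}4.png",d["color"])
    P=pts(d,d["z_map"]>0); P=P[np.hypot(P[:,0]-.598,P[:,1]-.224)<.085]
    for n,a,b in(("pan",.07,.082),("rim",.125,.142),("grip",.262,.28)):
        k=P[(P[:,2]>a)&(P[:,2]<b)]; print(c,n,len(k),[np.round(v,4) for v in (*cv2.minEnclosingCircle(k[:,:2].astype(np.float32)),cv2.minAreaRect(k[:,:2].astype(np.float32))[0],k.mean(0))] if len(k)>4 else 0)
E
```

```text
[1.59 0.73 1.81] [0.5957 0.2233 0.4141]
[2.84 1.62 0.67] [0.5963 0.2232 0.4147]
[2.86 1.26 0.55] [0.596  0.223  0.4149]
[ 2.22  1.05 -0.1 ] [0.5958 0.2229 0.415 ]
0.30182437042706617 [ 0.06 -0.11 -0.1 ]
False
42.2167 [ 0.01  0.12 -0.14]
wrist pan 3227 [array([0.5957, 0.2274]), np.float64(0.0701), array([0.5956, 0.2285]), array([0.5962, 0.2456, 0.0751])]
wrist rim 739 [array([0.5939, 0.2254]), np.float64(0.0428), array([0.5936, 0.2274]), array([0.5938, 0.2288, 0.1326])]
wrist grip 1367 [array([0.5945, 0.2258]), np.float64(0.0309), array([0.5938, 0.226 ]), array([0.5939, 0.2274, 0.2684])]
top pan 615 [array([0.5947, 0.2166]), np.float64(0.0812), array([0.5934, 0.2007]), array([0.5924, 0.2013, 0.0758])]
top rim 118 [array([0.5951, 0.2226]), np.float64(0.0423), array([0.595 , 0.2165]), array([0.5948, 0.2144, 0.1333])]
top grip 92 [array([0.5961, 0.2124]), np.float64(0.0207), array([0.5951, 0.2116]), array([0.5951, 0.2111, 0.2695])]
scene pan 564 [array([0.5958, 0.2233]), np.float64(0.0717), array([0.5993, 0.215 ]), array([0.6048, 0.2073, 0.0744])]
scene rim 155 [array([0.5936, 0.2207]), np.float64(0.0446), array([0.5948, 0.221 ]), array([0.5939, 0.2235, 0.1314])]
scene grip 91 [array([0.5976, 0.2202]), np.float64(0.0331), array([0.5947, 0.2199]), array([0.5953, 0.2183, 0.2672])]
```

View pics/wrist4.png

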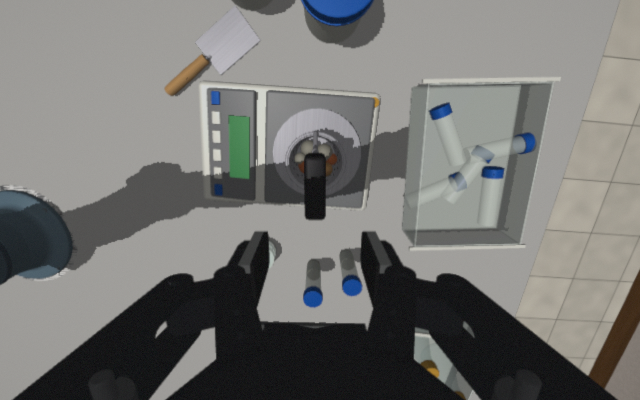

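View pics/scene4.png

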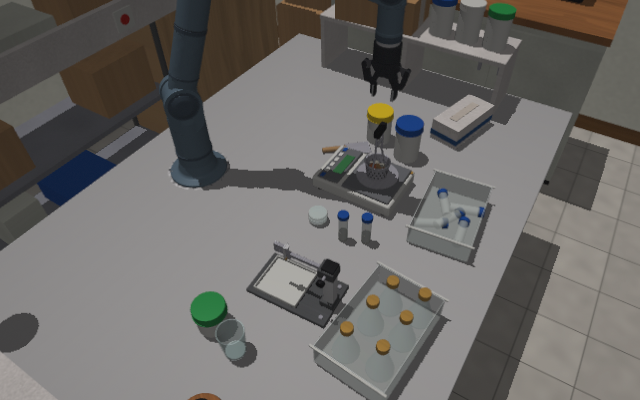

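The wrist view shows the basket upright and free on the pan, grip at (315,185) and cup at (315,152) within the pan's ring. The scene view shows the gripper clear above and nothing else disturbed. By measurement the basket is within about 3 mm of the pan's centre.

```bash
python3 -c "
from plant import robot
print(robot.sign_off(), robot.read_time())"
```

```text
the job is handed in; nothing more can be done
the job is handed in; nothing more can be done
```

The basket is off the hook and stands upright on the balance pan, within about 3 mm of its centre; it has been released and the job is handed in, at about 42 s, with a peak push on the keeper of about 9.5 N.

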